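# Tap the locking wedge of a specimen holder tight

### The job

Pick up the mallet by its handle and, in separate light taps, drawing it clear of the wedge between taps, drive the wedge into the specimen holder until one more tap no longer moves it and the specimen sits tight, without crushing the specimen. Strike only with the mallet's head, then lay the mallet back on its mat and let go, leaving the other things on the bench where they are.

Things in the scene. Friction and masses are not known exactly. Their poses are not given: they have to be found in the camera images.
- holder: Fixed specimen holder: aluminium plate 130 x 85 x 20 mm (spans x -55 to +75, y -30 to +55 mm in its own axes) with dark rails up to 48 mm above the bench. Origin on the bench. Its y axis: the way the wedge is driven; its x axis: from wedge to specimen and on to a fence. The fence was set by hand: the depth at which the wedge jams differs each time and does not follow from the poses given here
- wedge (a joint): Travel of the steel wedge into the holder in m: 0 = fully out; starts at 0 to 0.008. It is captive and slides along the direction (0.259, 0.966, 0) of the holder's axes against a steady drag of about 2 to 5 N, stays where it is left, and jams on the specimen somewhere between 0.017 and 0.067. As it jams the resistance rises over the last 4 to 8 mm
- wedge_butt (a point): Centre of the flat face that is struck: the springy white polymer cap on the wedge's thick end (it gives about 1 mm per 8 N); it moves with the wedge. The face is 41 mm wide (holder x) and 28 mm high, looks along the holder's -y and stands 35 mm above the bench. At wedge travel 0 it lies 110 mm from the holder's origin on its -y side, 80 mm clear of the plate
- specimen: Black resin block 44 x 44 x 34 mm (x, y, z), metal disc on top, loose on the holder's plate (20 mm above the bench) between the wedge and the fence, with a few mm of play; origin at the centre of its underside. It is held tight once the wedge presses on it with more than 4 N, and a blow above 30 N may crack it; slow taps (30 to 50 mm/s) reaching 14 to 20 N on the stopped wedge are right
- mallet_grip (a point): Where to grip the mallet: centre line of its wooden handle (18 mm wide along y, 20 mm high), 55 mm from the head's centre. Mallet axes: x along the handle to the head, y along the head, z up. The handle runs from 85 mm behind this point to the head's near side, 35 mm ahead. Mass 0.25 to 0.4 kg, centre of mass about 45 mm ahead. On the mat it lies level by itself, this point 24 mm above the bench
- mallet_head (a point): Centre of the mallet's head: 40 x 40 mm section, 64 mm long along y, with a flat white 38 x 38 mm face at each end, 32 mm from this point along +y and -y; either face may strike. Never strike or push the wedge with more than 30 N
- mat: Black rubber mat 240 x 170 x 4 mm (x, y, z) fixed on the bench, on which the mallet lies; origin at the centre of its underside
- oil_bottle: Bystander: amber bottle with black cap, 34 mm across, 75 mm high; origin at the centre of its underside
- beaker: Bystander: glass beaker 68 mm across, 90 mm high; origin at the centre of its underside
- slide_box: Bystander: flat box 85 x 100 x 33 mm; origin at the centre of its underside
- spare_mount: Bystander: black resin cylinder 32 mm across, 22 mm high; origin at the centre of its underside
- dish: Bystander: shallow glass dish 90 mm across, 16 mm high; origin at the centre of its underside
- driver: Bystander: screwdriver 150 mm long, lying; origin under its middle, x towards the tip
Not all that is in view belongs to the job. Leave any purple or yellow look-alike of the part that bears mallet_grip alone.

How it is judged:
On the way, in this order (a step that is already met when the one before it is completed fails the run):
1. the mallet strikes the wedge (contact force between mallet and wedge above 2 N).
2. the mallet is drawn clear of the wedge (centre of its head more than 40 mm from the struck face) (distance between mallet_head and wedge_butt above 0.04 m and contact force between mallet and wedge below 0.1 N), for 0.05 s.
3. the mallet strikes again with the wedge jammed on the specimen (contact force between mallet and wedge above 3 N and contact force between wedge and specimen above 4 N).
At the end, for the whole second after the job is handed in: The wedge presses on the specimen with more than 4 N and is still; the mallet lies flat and at rest on the mat, the grip point of its handle within 70 mm of the mat's centre and both grip point and head centre less than 32 mm above the bench (contact force between wedge and specimen above 4 N and velocity of joint wedge below 0.002 m/s and horizontal distance between mallet_grip and mat below 0.07 m and height (world z) of each of mallet_grip, mallet_head below 0.032 m and linear speed of mallet below 0.02 m/s); the robot touches nothing.
It fails at once if the specimen is squeezed with more than 60 N (contact force between wedge and specimen above 60 N).
It fails at once if the wedge is struck or pushed with more than 34 N (contact force between mallet and wedge above 34 N).
It fails at once if the gripper or arm pushes the wedge or the specimen (contact force between any of the fingers, the arm and wedge above 1 N or contact force between any of the fingers, the arm and specimen above 1 N).
It fails at once if a bystander is moved by more than 30 mm (distance of any of oil_bottle, beaker, slide_box, spare_mount, dish, driver from where it was at the start of the episode above 0.03 m).
It also fails if it takes over 61 s, if anything falls off the work surface, if the arm or the gripper's body presses on something with over 40 N, if the wrist force passes 120 N, or if a joint passes its speed limit or range.

### The arm

A 6-joint arm with a two-finger parallel gripper is mounted at the origin on the work surface. World frame = base frame: x ahead of the robot, y to its left, z up, the work surface at z = 0. Lengths are in m, angles in rad, forces in N, time in s.
With the tool pointing down it reaches from about 0.35 to 0.775 m from the base axis. Payload 5.5 kg.
Tool frame: the origin (TCP) lies midway between the tips of the shut fingers; the grasp point (between the pads) lies 19 mm behind it; z points along the fingers, y is the line along which they close (so a half turn about z gives the same grasp; the last joint's range is limited). The gripper opens to 85 mm and grips with 20 to 120 N. Pads are 22 mm wide; open, the fingers measure 114 mm over their backs; the gripper's body (76 mm by 85 mm) begins 54 mm behind the grasp point. The pads swing forward as they close: fully open they stand 13 mm farther back than shut.
Start: joints at [1.057, 0.313, 0.046, 1.304, 0, 1.431], TCP at [0.21, 0.535, 0.231] pointing down, gripper open.
Joint ranges: [-2.76, 2.76], [-0.86, 1.69], [-1.03, 1.26], [-2.2, 2.34], [-1.47, 1.5], [-3.14, 3.14]. Speed limits (rad/s): [2.57, 2.57, 3.14, 3.14, 3.14, 3.14].

### API

Orientations are given as a unit quaternion [w, x, y, z].
In Python, from workcell import telemetry, imaging, env gives the robot as it stands. The module is installed in compiled form; this text tells all that it offers.
- The arm moves only by the tool step_arm, never from a script. Its argument "moves" is a list of rows, each a list of 3 entries, a list of its own where there are three numbers: the shift along the tool's x, y, z in mm, then the turn, a rotation vector about the tool's x, y, z in rad, then the finger opening in mm, from 0 to 85.4. A call has 1 to 8 rows; each row is the pose to reach, as a shift and turn from the pose commanded when the call began, along the tool's axes at that moment; what a row does not reach only later rows make up. A row lasts 1/12 s, in which the tool goes at most 41.7 mm and 7.16 degrees, less where a joint would pass 70% of its speed; a pose out of reach is approached as far as the arm can. A call with a gripper value outside its range is refused whole. The fingers move at their own pace and stop on an object; "grip_force" is the grip in N (left out, the last holds). Time passes only in rows, so rows that repeat a pose let the fingers close. It gives the time, the measured TCP pose, the force, the opening and the grip force at its end, in the units of the state.
- telemetry.get_state(): the state, without advancing time (a new reading comes with each control period).
- imaging.read_camera(name): name is "scene" or "top" or "wrist"; returns the picture (420x560x3 uint8, red, green, blue); there is no depth.
- imaging.camera_params(name): a dict with "camera_matrix" (3x3 intrinsics, pixels), "pose" (4x4, takes a point from camera to world coordinates). Camera axes: x right, y up, looking along -z (the intrinsics and any distortion apply to the point x, -y, -z); pixel columns grow to the right and rows downward; lengths in m; the calibration is good to about 2 mm. The wrist camera is an equidistant fisheye: a pixel r from the principal point sees the ray r / f radians off the axis. A picture is of the moment at which its call begins: read the wrist's pose just before it. camera_params takes no time and is no camera call; for the wrist camera it gives the pose at the moment of the call.
- env.hand_in(): hands the job in; it is judged then, once.
The state is a dict: "clock": time; "joint_pos": joint angles; "qvel": joint speeds; "tau": joint torques, N m; "tcp_pos": TCP position; "orientation": TCP orientation; "wrist_force": force on the tool from outside, world axes, zero at the start; "ft_torque": the same for the moment, N m; "finger_gap": finger opening in m; "grip_force": force on a finger pad.
Only numpy, scipy, OpenCV 4.12 (cv2) and the standard library are available. Lean on these libraries where they do the work, as an engineer would, in place of code of your own. Each camera call takes 0.05 s, during which the arm holds its last target. There are 200 camera calls.

## Working session

There is one attempt and no reset: what is moved stays moved. The work goes in short steps, Python scripts to look and compute and a tool call to move; the robot and the scene stay as the last step left them, time stands still between calls to the robot, and variables do not carry over. Pictures are saved under pics/ and viewed, at most 10 in all, crops included, and the job is handed in when it is done.

Besides the shell and the picture viewer there is one more tool, called after ">>>" as name(argument=value, ...), one argument or row to a line, values as JSON. step_arm: Moves the arm, as the interface text tells. Its arguments: {"type":"object","properties":{"moves":{"type":"array"},"grip_force":{"type":"number"}},"required":["moves"]}

```bash
mkdir -p pics; cat > h.py <<'E'
import numpy as np, cv2
from workcell import telemetry, imaging, env
from scipy.spatial.transform import Rotation as R
def snap(n,f):
    im=imaging.read_camera(n); cv2.imwrite('pics/'+f,cv2.cvtColor(im,cv2.COLOR_RGB2BGR)); return im
def ray(n,u,v):
    p=imaging.camera_params(n);K=np.array(p['camera_matrix']);T=np.array(p['pose'])
    d=np.array([(u-K[0,2])/K[0,0],-(v-K[1,2])/K[1,1],-1]); return T[:3,3],T[:3,:3]@d
def pt(n,u,v,z):
    o,d=ray(n,u,v); return o+d*(z-o[2])/d[2]
def proj(n,P):
    p=imaging.camera_params(n);K=np.array(p['camera_matrix']);T=np.array(p['pose'])
    c=T[:3,:3].T@(np.array(P)-T[:3,3]); return K[0,2]+K[0,0]*c[0]/-c[2],K[1,2]+K[1,1]*c[1]/c[2]
def st():
    s=telemetry.get_state(); q=s['orientation']; return s,R.from_quat([q[1],q[2],q[3],q[0]])
E
python3 - <<'E'
from h import *
np.set_printoptions(precision=4,suppress=True)
for n in('top','scene'):
    snap(n,n+'1.png'); p=imaging.camera_params(n);print(n,p)
s,r=st();print(s,r.as_matrix())
E
```

```text
top {'camera_matrix': array([[434.1399,   0.    , 285.0727],
       [  0.    , 434.1399, 205.9895],
       [  0.    ,   0.    ,   1.    ]]), 'pose': array([[-0.0029,  0.9901, -0.14  ,  0.3115],
       [-1.    , -0.0017,  0.0089, -0.1118],
       [ 0.0086,  0.14  ,  0.9901,  1.4728],
       [ 0.    ,  0.    ,  0.    ,  1.    ]])}
scene {'camera_matrix': array([[438.6196,   0.    , 285.3261],
       [  0.    , 438.6196, 204.0281],
       [  0.    ,   0.    ,   1.    ]]), 'pose': array([[ 0.829 , -0.4661,  0.3089,  0.8739],
       [ 0.559 ,  0.6758, -0.4804, -0.7007],
       [ 0.0151,  0.5709,  0.8209,  1.0465],
       [ 0.    ,  0.    ,  0.    ,  1.    ]])}
{'clock': 0.1, 'joint_pos': array([1.0574, 0.3139, 0.0451, 1.3036, 0.    , 1.4312]), 'qvel': array([-0.0006, -0.0013,  0.0023, -0.    ,  0.0004, -0.0005]), 'tau': array([  0.0026, -48.1724,  29.9245,   0.0127,  -0.0001,   0.    ]), 'tcp_pos': array([0.2097, 0.5349, 0.2305]), 'orientation': array([-0.0003,  0.1858,  0.9826, -0.0008]), 'wrist_force': array([-1.1282, -0.3488,  0.2121]), 'ft_torque': array([0.025 , 0.0273, 0.0519]), 'grip_force': 0.0, 'finger_gap': 0.08535628466354774} [[-0.931   0.3651 -0.0008]
 [ 0.3651  0.931  -0.0014]
 [ 0.0002 -0.0016 -1.    ]]
```

View pics/top1.png

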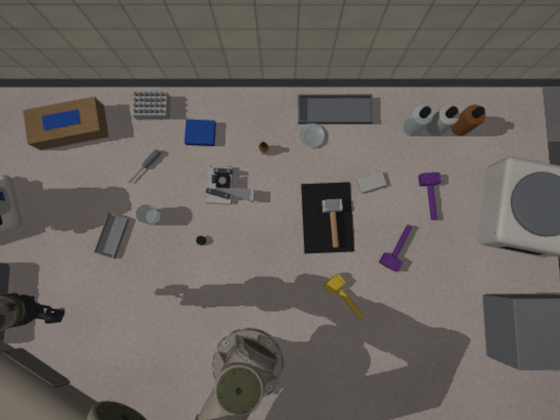

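View pics/scene1.png

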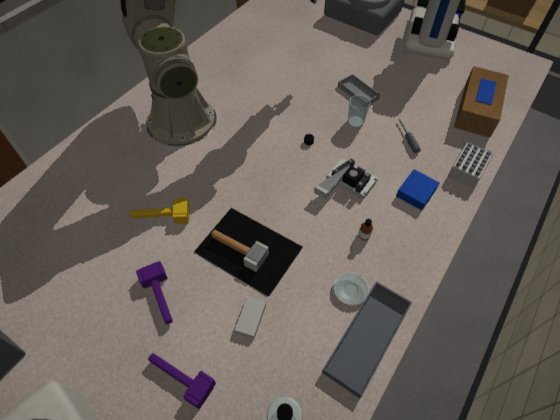

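The candidates are the wooden-handled mallet on the black mat (top 334,225), the purple ones at (432,195) and (398,248), and the yellow one at (345,295). The one on the mat fits because it has a wooden handle, a white-faced head and lies on the mat. The holder is at top (222,186), with its wedge arm pointing right to about (252,194). I'll confirm these in an enlarged crop.

```bash
python3 - <<'E'
import cv2
a=cv2.imread('pics/top1.png')[155:265,195:365]
cv2.imwrite('pics/c1.png',cv2.resize(a,None,fx=4.7,fy=4.7,interpolation=cv2.INTER_CUBIC))
a=cv2.imread('pics/scene1.png')[145:285,205:385]
cv2.imwrite('pics/c2.png',cv2.resize(a,None,fx=4.2,fy=4.2,interpolation=cv2.INTER_CUBIC))
E
```

```text
(no output)
```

View pics/c1.png

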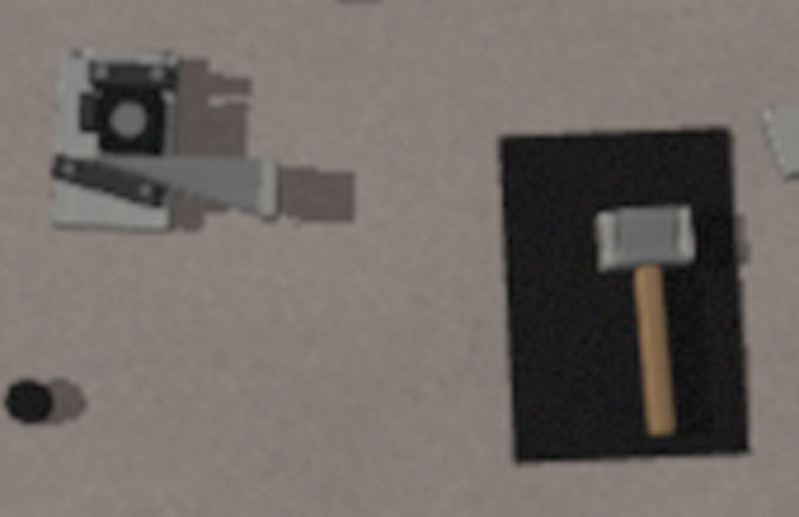

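View pics/c2.png

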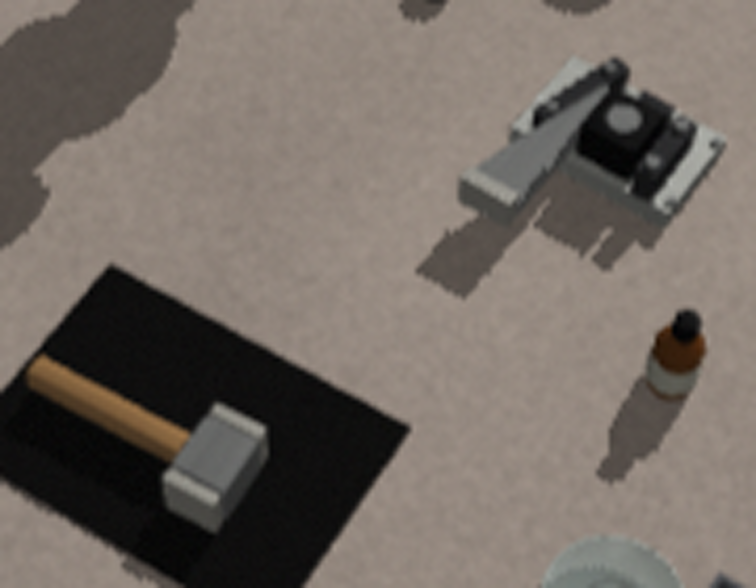

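c1 confirms it: the mallet has a wooden handle (650,350), a head at (645,238), and lies on the mat with corners (500,136), (730,128), (748,452), (515,463). The wedge's white cap runs from (277,160) to (275,217), and the holder plate from (68,50) to (170,228). c2 shows the cap's top edge running (465,178)-(515,205) and the head top at (217,450).

```bash
python3 - <<'E'
from h import *
np.set_printoptions(precision=4,suppress=True)
c1=lambda x,y,z:pt('top',195+(x+.5)/4.7-.5,155+(y+.5)/4.7-.5,z)
c2=lambda x,y,z:pt('scene',205+(x+.5)/4.2-.5,145+(y+.5)/4.2-.5,z)
def show(k,a):print(k,a)
for k,f,x,y,z in [('mat',c1,500,136,.004),('mat',c1,730,128,.004),('mat',c1,748,452,.004),('mat',c1,515,463,.004),
('headTL',c1,597,212,.044),('headTR',c1,692,206,.044),('headBR',c1,693,264,.044),('headBL',c1,600,270,.044),('hend',c1,661,436,.034),('hroot',c1,648,265,.034),
('buttT',c1,277,160,.049),('buttB',c1,275,217,.049),('plTL',c1,68,50,.02),('plTR',c1,176,52,.02),('plBR',c1,170,229,.02),('plBL',c1,52,227,.02),('spec disc',c1,128,119,.056),
('S plTop',c2,575,57,.02),('S plRight',c2,724,142,.02),('S plBot',c2,665,215,.02),('S plLeft',c2,511,132,.02),
('S butt near L',c2,460,182,.049),('S butt near R',c2,507,208,.049),('S disc',c2,624,119,.056),
('S head',c2,219,404,.044),('S head',c2,268,430,.044),('S head',c2,216,502,.044),('S head',c2,165,477,.044),('S hend top',c2,40,363,.034),('bottle',c2,672,390,0),('mount',c1,29,402,.022)]:
    show(k,f(x,y,z)[:2])
E
```

```text
mat [ 0.5972 -0.18  ]
mat [ 0.6029 -0.3489]
mat [ 0.3662 -0.3562]
mat [ 0.3588 -0.1888]
headTL [ 0.5345 -0.2465]
headTR [ 0.5387 -0.3141]
headBR [ 0.4971 -0.3139]
headBL [ 0.493 -0.248]
hend [ 0.3765 -0.2902]
hroot [ 0.4978 -0.2832]
buttT [ 0.5713 -0.0198]
buttB [ 0.5305 -0.0187]
plTL [0.6581 0.1347]
plTR [0.6565 0.0562]
plBR [0.5263 0.0586]
plBL [0.5279 0.1434]
spec disc [0.5996 0.0852]
S plTop [0.534  0.1411]
S plRight [0.6608 0.1325]
S plBot [0.6566 0.0518]
S plLeft [0.5315 0.054 ]
S butt near L [ 0.5349 -0.0242]
S butt near R [ 0.5724 -0.0248]
S disc [0.6019 0.0819]
S head [ 0.5007 -0.2543]
S head [ 0.5366 -0.2521]
S head [ 0.5394 -0.3104]
S head [ 0.5038 -0.3143]
S hend top [ 0.3848 -0.2902]
bottle [ 0.7239 -0.0571]
mount [0.4022 0.1564]
```

>>> step_arm(
  moves=[
    [[-285,-170,0],[0,0,-0.434],50],
    [[-285,-170,0],[0,0,-0.434],50],
    [[-285,-170,0],[0,0,-0.434],50],
    [[-285,-170,0],[0,0,-0.434],50],
    [[-285,-170,0],[0,0,-0.434],50],
    [[-285,-170,0],[0,0,-0.434],50],
    [[-285,-170,0],[0,0,-0.434],50],
    [[-285,-170,0],[0,0,-0.434],50],
  ],
  grip_force=120,
)

```text
clock: 0.77
tcp_pos: [0.4089, 0.2775, 0.2311]
orientation: [-0.0, -0.03, 1.0, -0.0]
wrist_force: [0.0, 0.5, -1.0]
finger_gap: 0.0498
grip_force: 0.0
```

```bash
cat >> h.py <<'E'
def go(x,y,z,yaw):
    "tool-axis shift (mm) and turn from measured pose to a TCP world target, tool down, tool y at yaw+90deg"
    s,r=st(); d=r.as_matrix().T@(np.array([x,y,z])-s['tcp_pos'])*1000
    c,n=np.cos(yaw),np.sin(yaw); T=np.array([[-c,-n,0],[-n,c,0],[0,0,-1]])
    w=(r.inv()*R.from_matrix(T)).as_rotvec()
    print('t',round(s['clock'],2),'tcp',np.round(s['tcp_pos'],4),'F',np.round(s['wrist_force'],1),'d',np.round(d,1),'w',np.round(w,3),'grip',s['grip_force'],s['finger_gap'])
E
python3 -c "
from h import *
go(0.473,-0.285,0.1,0.06)"
```

```text
t 0.77 tcp [0.4089 0.2775 0.2311] F [ 0.   0.5 -1. ] d [ -30.  -565.3  131.1] w [-0.    -0.     0.001] grip 0.0 0.04978188168996723
```

>>> step_arm(
  moves=[
    [[-16,-300,0],[0,0,0],50],
    [[-16,-300,0],[0,0,0],50],
    [[-16,-300,0],[0,0,0],50],
    [[-16,-300,0],[0,0,0],50],
    [[-16,-300,0],[0,0,0],50],
    [[-16,-300,0],[0,0,0],50],
    [[-16,-300,0],[0,0,0],50],
    [[-16,-300,0],[0,0,0],50],
  ],
)

```text
clock: 1.43
tcp_pos: [0.4429, -0.0243, 0.231]
orientation: [0.0, -0.027, 1.0, -0.001]
wrist_force: [0.7, -0.5, 0.3]
finger_gap: 0.0499
grip_force: 0.0
```

>>> step_arm(
  moves=[
    [[-14,-265,90],[0,0,0],50],
    [[-14,-265,90],[0,0,0],50],
    [[-14,-265,90],[0,0,0],50],
    [[-14,-265,90],[0,0,0],50],
    [[-14,-265,90],[0,0,0],50],
    [[-14,-265,90],[0,0,0],50],
    [[-14,-265,90],[0,0,0],50],
    [[-14,-265,90],[0,0,0],50],
  ],
)

```text
clock: 2.1
tcp_pos: [0.472, -0.2872, 0.1384]
orientation: [-0.001, -0.028, 1.0, 0.0]
wrist_force: [0.1, 0.0, 0.1]
finger_gap: 0.0499
grip_force: 0.0
```

```bash
python3 -c "
from h import *
go(0.473,-0.285,0.008,0.06)
snap('wrist','w1.png')
p=imaging.camera_params('wrist');print(p)
"
```

```text
t 2.1 tcp [ 0.472  -0.2872  0.1384] F [0.1 0.  0.1] d [ -1.3   2.1 130.4] w [ 0.    -0.002 -0.005] grip 0.0 0.049877685617493304
{'camera_matrix': array([[325.1922621 ,   0.        , 281.73107655],
       [  0.        , 325.1922621 , 207.37697123],
       [  0.        ,   0.        ,   1.        ]]), 'pose': array([[-0.0558464 , -0.96527953, -0.25517955,  0.40593981],
       [ 0.99843802, -0.05357048, -0.01586601, -0.28849091],
       [ 0.00164504, -0.25566702,  0.9667635 ,  0.28111167],
       [ 0.        ,  0.        ,  0.        ,  1.        ]])}
```

View pics/w1.png

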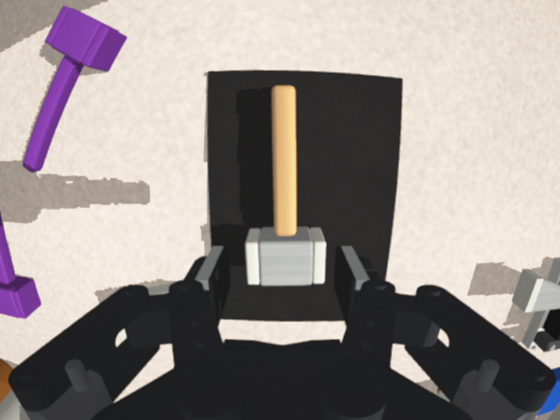

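The wrist view shows the handle running from its end at (284,87) to its root at (285,235), and the head spanning (247,262)-(326,262) between the fingers. I'll turn these into positions.

```bash
cat >> h.py <<'E'
def wpt(u,v,z,p=None):
    p=p or imaging.camera_params('wrist');K=np.array(p['camera_matrix']);T=np.array(p['pose'])
    a=np.array([u-K[0,2],v-K[1,2]]);r=np.hypot(*a);th=r/K[0,0];a=a/r*np.sin(th)
    d=T[:3,:3]@np.array([a[0],-a[1],-np.cos(th)]);o=T[:3,3];return o+d*(z-o[2])/d[2]
E
python3 -c "
from h import *
for u,v,z in[(284,87,.034),(285,233,.034),(273,160,.03),(297,160,.03),(259,285,.044),(314,285,.044),(247,262,.044),(326,262,.044),(259,229,.044),(313,229,.044),(512,300,.049),(530,262,.049)]:print(u,v,wpt(u,v,z))"
```

```text
284 87 [ 0.37816266 -0.28793916  0.034     ]
285 233 [ 0.4923086  -0.28061891  0.034     ]
273 160 [ 0.43469848 -0.29324173  0.03      ]
297 160 [ 0.43364518 -0.27467548  0.03      ]
259 285 [ 0.53554889 -0.2995903   0.044     ]
314 285 [ 0.53317829 -0.25432379  0.044     ]
247 262 [ 0.51520786 -0.30982401  0.044     ]
326 262 [ 0.51183366 -0.24659166  0.044     ]
259 229 [ 0.4866923  -0.30111491  0.044     ]
313 229 [ 0.48441631 -0.25955157  0.044     ]
512 300 [ 0.55205773 -0.04387156  0.049     ]
530 262 [ 0.50966227 -0.03481264  0.049     ]
```

>>> step_arm(
  moves=[
    [[2,4.5,35],[0,0,-0.005],50],
    [[2,4.5,70],[0,0,-0.005],50],
    [[2,4.5,90],[0,0,-0.005],50],
    [[2,4.5,90],[0,0,-0.005],50],
  ],
)

```text
clock: 2.48
tcp_pos: [0.467, -0.2744, 0.0471]
orientation: [-0.003, -0.033, 0.999, 0.003]
wrist_force: [-0.9, 0.8, 1.0]
finger_gap: 0.0501
grip_force: 0.0
```

```bash
python3 -c "
from h import *
go(0.470,-0.2825,0.008,0.06)"
```

```text
t 2.48 tcp [ 0.467  -0.2744  0.0471] F [-0.9  0.8  1. ] d [-2.7 -8.6 39. ] w [ 0.007 -0.006  0.007] grip 0.0 0.05005289304950397
```

>>> step_arm(
  moves=[
    [[-2,-5,15],[0,0,0.005],50],
    [[-2,-5,30],[0,0,0.005],50],
    [[-2,-5,30],[0,0,0.005],50],
    [[-2,-5,30],[0,0,0.005],50],
  ],
)

```text
clock: 2.82
tcp_pos: [0.4725, -0.2824, 0.0222]
orientation: [-0.0, -0.031, 1.0, 0.0]
wrist_force: [-0.0, 0.5, 0.8]
finger_gap: 0.0503
grip_force: 0.0
```

```bash
python3 -c "
from h import *
go(0.470,-0.2825,0.008,0.06)"
```

```text
t 2.82 tcp [ 0.4725 -0.2824  0.0222] F [-0.   0.5  0.8] d [ 2.5  0.  14.2] w [ 0.001 -0.     0.001] grip 0.0 0.050324509272123195
```

>>> step_arm(
  moves=[
    [[1,0,7],[0,0,0],50],
    [[1,0,13],[0,0,0],50],
    [[1,0,13],[0,0,0],50],
    [[1,0,13],[0,0,0],10],
    [[1,0,13],[0,0,0],10],
    [[1,0,13],[0,0,0],10],
    [[1,0,13],[0,0,0],10],
    [[1,0,13],[0,0,0],10],
  ],
  grip_force=120,
)

```text
clock: 3.48
tcp_pos: [0.4715, -0.2837, 0.0089]
orientation: [0.0, -0.03, 1.0, -0.0]
wrist_force: [-1.9, 0.7, 5.6]
finger_gap: 0.0157
grip_force: 117.1
```

>>> step_arm(
  moves=[
    [[0,0,0],[0,0,0],10],
    [[0,0,0],[0,0,0],10],
    [[0,0,0],[0,0,0],10],
  ],
)

```text
clock: 3.73
tcp_pos: [0.4716, -0.2837, 0.0089]
orientation: [0.0, -0.03, 1.0, -0.0]
wrist_force: [-1.6, 0.4, 5.9]
finger_gap: 0.0158
grip_force: 117.1
```

>>> step_arm(
  moves=[
    [[0,0,-10],[0,0,0],10],
    [[0,0,-25],[0,0,0],10],
    [[0,0,-40],[0,0,0],10],
    [[0,0,-50],[0,0,0],10],
    [[0,0,-50],[0,0,0],10],
    [[0,0,-50],[0,0,0],10],
  ],
)

```text
clock: 4.23
tcp_pos: [0.4716, -0.2836, 0.0586]
orientation: [0.0, -0.03, 1.0, -0.0]
wrist_force: [0.4, -0.2, -4.5]
finger_gap: 0.0159
grip_force: 117.2
```

```bash
python3 -c "
from h import *
s,r=st();print(s['tcp_pos'],s['wrist_force'],s['ft_torque'],s['finger_gap'])
p=imaging.camera_params('wrist');np.save('p2.npy',p['pose']);snap('wrist','w2.png')
a=cv2.imread('pics/w1.png'); b=cv2.imread('pics/w2.png'); 
b=b[60:360,170:560];cv2.imwrite('pics/w2c.png',cv2.resize(b,None,fx=2,fy=2,interpolation=cv2.INTER_CUBIC))
print(p['pose'])"
```

```text
[ 0.47162747 -0.28360097  0.05858393] [ 0.38347231 -0.17527449 -4.53598818] [-0.05101773  0.13875067  0.0187725 ] 0.015942857916233642
[[-5.94871175e-02 -9.64325085e-01 -2.57950410e-01  4.05479010e-01]
 [ 9.98228601e-01 -5.77181491e-02 -1.44317778e-02 -2.87453549e-01]
 [-9.71494910e-04 -2.58351982e-01  9.66050366e-01  2.00272597e-01]
 [ 0.00000000e+00  0.00000000e+00  0.00000000e+00  1.00000000e+00]]
```

View pics/w2c.png

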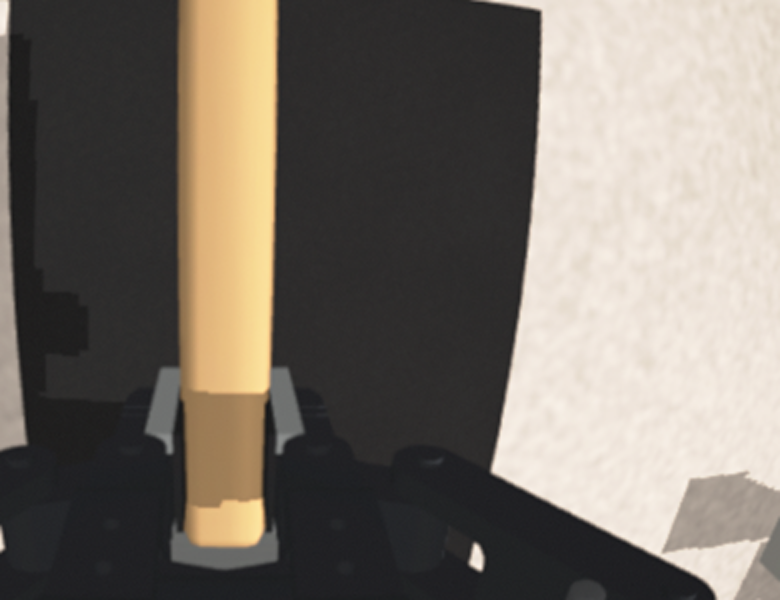

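>>> step_arm(
  moves=[
    [[-8,25,0],[0,0,0.015],10],
    [[-16,60,0],[0,0,0.035],10],
    [[-24,95,5],[0,0,0.055],10],
    [[-32,130,10],[0,0,0.075],10],
    [[-40,155,20],[0,0,0.09],10],
    [[-45,175,30],[0,0,0.095],10],
    [[-47,180,36],[0,0,0.095],10],
    [[-47,180,36],[0,0,0.095],10],
  ],
)

```text
clock: 4.95
tcp_pos: [0.5056, -0.0987, 0.02]
orientation: [-0.002, 0.016, 1.0, 0.001]
wrist_force: [-0.9, 0.4, -3.5]
finger_gap: 0.0155
grip_force: 117.7
```

```bash
python3 -c "
from h import *
go(0.507,-0.0924,0.0199,-0.035)
a=cv2.cvtColor(snap('top','t2.png'),cv2.COLOR_RGB2BGR)[170:240,195:305]; b=cv2.cvtColor(snap('scene','s2.png'),cv2.COLOR_RGB2BGR)[145:240,270:390]
a=cv2.resize(a,None,fx=6,fy=6,interpolation=cv2.INTER_CUBIC);b=cv2.resize(b,None,fx=5,fy=5,interpolation=cv2.INTER_CUBIC)
cv2.imwrite('pics/a2.png',a);cv2.imwrite('pics/b2.png',b)"
```

```text
t 4.95 tcp [ 0.5056 -0.0987  0.02  ] F [-0.9  0.4 -3.5] d [-1.2  6.4  0.1] w [ 0.002 -0.004  0.003] grip 117.68171668052673 0.015526309297636478
```

View pics/b2.png

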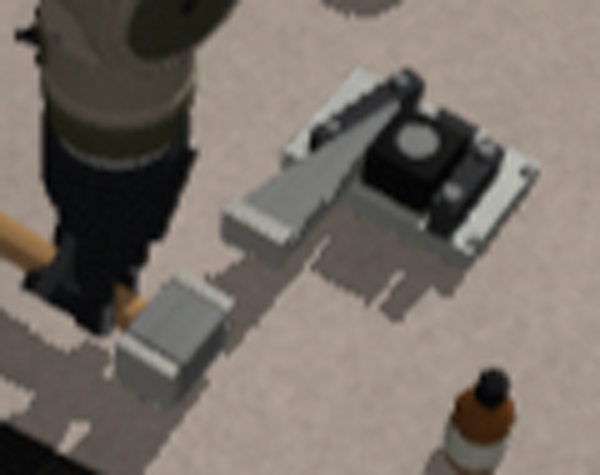

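b2 shows the head's top corners at (182,272), (236,300), (172,375) and (118,340). The wedge cap's struck edge runs (222,213)-(278,245), and the faces are near parallel.

```bash
python3 -c "
from h import *
f=lambda x,y,z:pt('scene',270+(x+.5)/5-.5,145+(y+.5)/5-.5,z)[:2]
for k,x,y,z in[('h',182,272,.055),('h',236,300,.055),('h',172,375,.055),('h',118,340,.055),('b',222,213,.049),('b',278,245,.049)]:print(k,f(x,y,z))
s,_=st();print(s['wrist_force'],s['clock'])"
```

```text
h [ 0.53856435 -0.0737399 ]
h [ 0.57324783 -0.07281898]
h [ 0.57065679 -0.13424134]
h [ 0.53427037 -0.1318406 ]
b [ 0.53314908 -0.02211571]
b [ 0.57112646 -0.02334275]
[ 1.22030553 -0.33941592 -3.55740296] 5.05
```

>>> step_arm(
  moves=[
    [[-0.5,12,0],[0,0,0.003],10],
    [[-1,24,0],[0,0,0.003],10],
    [[-1,32,0],[0,0,0.003],10],
    [[-1,36,0],[0,0,0.003],10],
    [[-1,39,0],[0,0,0.003],10],
    [[-1,42,0],[0,0,0.003],10],
  ],
)

```text
clock: 5.55
tcp_pos: [0.51, -0.059, 0.0225]
orientation: [0.0, 0.019, 1.0, -0.0]
wrist_force: [0.0, 0.2, -3.2]
finger_gap: 0.0157
grip_force: 117.9
```

>>> step_arm(
  moves=[
    [[-0.5,3,0],[0,0,0],10],
    [[-1,6,0],[0,0,0],10],
  ],
)

```text
clock: 5.72
tcp_pos: [0.5112, -0.053, 0.0224]
orientation: [0.0, 0.019, 1.0, -0.0]
wrist_force: [-0.5, 0.8, -2.9]
finger_gap: 0.0158
grip_force: 117.9
```

>>> step_arm(
  moves=[
    [[-0.5,3,0],[0,0,0],10],
    [[-1,6,0],[0,0,0],10],
  ],
)

```text
clock: 5.88
tcp_pos: [0.5124, -0.0475, 0.0224]
orientation: [-0.0, 0.019, 1.0, -0.001]
wrist_force: [-0.3, -3.6, -2.2]
finger_gap: 0.0159
grip_force: 118.0
```

>>> step_arm(
  moves=[
    [[-0.8,3,0],[0,0,0],10],
    [[-1.6,6,0],[0,0,0],10],
  ],
)

```text
clock: 6.05
tcp_pos: [0.5143, -0.0415, 0.0224]
orientation: [-0.0, 0.019, 1.0, -0.001]
wrist_force: [-1.0, -3.3, -2.9]
finger_gap: 0.0158
grip_force: 118.0
```

>>> step_arm(
  moves=[
    [[4,-15,0],[0,0,0],10],
    [[6,-25,0],[0,0,0],10],
    [[4,-15,1],[0,0,0],10],
    [[0,-4,2],[0,0,0],10],
    [[-0.5,0,2],[0,0,0],10],
    [[-1,3,2],[0,0,0],10],
  ],
)

```text
clock: 6.55
tcp_pos: [0.5159, -0.0379, 0.0203]
orientation: [0.0, 0.019, 1.0, -0.001]
wrist_force: [1.0, -5.1, -4.5]
finger_gap: 0.0158
grip_force: 118.2
```

>>> step_arm(
  moves=[
    [[-0.8,3,0],[0,0,0],10],
    [[-1.6,6,0],[0,0,0],10],
  ],
)

```text
clock: 6.72
tcp_pos: [0.5176, -0.0323, 0.0203]
orientation: [0.0, 0.019, 1.0, -0.001]
wrist_force: [1.0, -4.5, -5.7]
finger_gap: 0.0154
grip_force: 118.1
```

>>> step_arm(
  moves=[
    [[3,-15,0],[0,0,0],10],
    [[6,-24,0],[0,0,0],10],
    [[3,-15,0],[0,0,0],10],
    [[0,-4,0],[0,0,0],10],
    [[-0.5,0,0],[0,0,0],10],
    [[-1,3,0],[0,0,0],10],
  ],
)

```text
clock: 7.22
tcp_pos: [0.5186, -0.0288, 0.0205]
orientation: [0.0, 0.019, 1.0, -0.001]
wrist_force: [0.7, -4.1, -2.5]
finger_gap: 0.0156
grip_force: 118.4
```

>>> step_arm(
  moves=[
    [[-0.8,3,0],[0,0,0],10],
    [[-1.6,6,0],[0,0,0],10],
  ],
)

```text
clock: 7.38
tcp_pos: [0.5203, -0.0232, 0.0204]
orientation: [0.0, 0.019, 1.0, -0.0]
wrist_force: [-0.5, -5.6, -1.6]
finger_gap: 0.016
grip_force: 118.4
```

>>> step_arm(
  moves=[
    [[-0.8,3,0],[0,0,0],10],
  ],
)

```text
clock: 7.47
tcp_pos: [0.5206, -0.0211, 0.0204]
orientation: [-0.001, 0.019, 1.0, -0.001]
wrist_force: [-4.2, -12.6, 0.6]
finger_gap: 0.0159
grip_force: 119.0
```

>>> step_arm(
  moves=[
    [[3,-15,0],[0,0,0],10],
    [[6,-24,0],[0,0,0],10],
    [[3,-15,0],[0,0,0],10],
    [[0,-4,0],[0,0,0],10],
    [[-0.5,0,0],[0,0,0],10],
    [[-1,3,0],[0,0,0],10],
  ],
)

```text
clock: 7.97
tcp_pos: [0.5211, -0.0198, 0.0203]
orientation: [-0.001, 0.02, 1.0, -0.004]
wrist_force: [-7.4, -21.2, 1.0]
finger_gap: 0.0158
grip_force: 119.3
```

>>> step_arm(
  moves=[
    [[-0.8,3,0],[0,0,0],10],
  ],
)

```text
clock: 8.05
tcp_pos: [0.5211, -0.0187, 0.0204]
orientation: [-0.002, 0.021, 1.0, -0.006]
wrist_force: [-10.5, -26.9, 3.6]
finger_gap: 0.0156
grip_force: 119.8
```

The wedge has jammed, with the last tap peaking near 29 N. I'll withdraw now, then give a gentler confirming tap.

>>> step_arm(
  moves=[
    [[1,-12,0],[0,0,0],10],
    [[2,-25,0],[0,0,0],10],
    [[2,-28,0],[0,0,0],10],
    [[2,-28,0],[0,0,0],10],
  ],
)

```text
clock: 8.38
tcp_pos: [0.5202, -0.042, 0.0203]
orientation: [0.0, 0.019, 1.0, 0.0]
wrist_force: [-0.0, -0.5, -3.2]
finger_gap: 0.0156
grip_force: 118.7
```

```bash
python3 -c "
from h import *
go(0.520,-0.023,0.0199,-0.035)"
```

```text
t 8.38 tcp [ 0.5202 -0.042   0.0203] F [-0.  -0.5 -3.2] d [ 0.9 19.   0.4] w [ 0.001  0.    -0.003] grip 118.71571183204651 0.015570777157184162
```

>>> step_arm(
  moves=[
    [[0,6,0],[0,0,0],10],
    [[0,11,0],[0,0,0],10],
    [[0,14,0],[0,0,0],10],
    [[0,17,0],[0,0,0],10],
    [[0,20,0],[0,0,0],10],
    [[0,23,0],[0,0,0],10],
  ],
)

```text
clock: 8.88
tcp_pos: [0.5205, -0.0207, 0.0204]
orientation: [-0.0, 0.019, 1.0, -0.003]
wrist_force: [-3.8, -12.7, -0.8]
finger_gap: 0.0156
grip_force: 119.1
```

>>> step_arm(
  moves=[
    [[0,1.5,0],[0,0,0],10],
  ],
)

```text
clock: 8.97
tcp_pos: [0.5204, -0.0205, 0.0205]
orientation: [-0.001, 0.02, 1.0, -0.004]
wrist_force: [-4.5, -15.5, -1.1]
finger_gap: 0.0162
grip_force: 119.1
```

>>> step_arm(
  moves=[
    [[0,-10,0],[0,0,0],10],
    [[0,-24.5,0],[0,0,0],10],
    [[0,-24.5,0],[0,0,0],10],
    [[0,-18.5,0],[0,0,0],10],
    [[0,-13.5,0],[0,0,0],10],
    [[0,-10.5,0],[0,0,0],10],
    [[0,-7.5,0],[0,0,0],10],
    [[0,-4.5,0],[0,0,0],10],
  ],
)

```text
clock: 9.63
tcp_pos: [0.5205, -0.0218, 0.0203]
orientation: [-0.0, 0.018, 1.0, -0.0]
wrist_force: [-1.7, -5.9, -2.4]
finger_gap: 0.016
grip_force: 119.0
```

>>> step_arm(
  moves=[
    [[0,3,0],[0,0,0],10],
  ],
)

```text
clock: 9.72
tcp_pos: [0.5204, -0.0207, 0.0204]
orientation: [-0.0, 0.019, 1.0, -0.003]
wrist_force: [-3.6, -13.7, -1.4]
finger_gap: 0.0157
grip_force: 119.1
```

The repeat tap gave the same force at the same depth, so the wedge no longer moves. I'll withdraw and take the mallet back.

>>> step_arm(
  moves=[
    [[0,-12,0],[0,0,0],10],
    [[2,-36,0],[0,0,0],10],
    [[8,-64,-10],[0,0,-0.02],10],
    [[16,-95,-20],[0,0,-0.04],10],
    [[24,-130,-28],[0,0,-0.06],10],
    [[30,-165,-32],[0,0,-0.08],10],
    [[36,-200,-35],[0,0,-0.095],10],
    [[38,-220,-35],[0,0,-0.095],10],
  ],
)

```text
clock: 10.38
tcp_pos: [0.4744, -0.2417, 0.0564]
orientation: [0.001, -0.028, 1.0, -0.001]
wrist_force: [0.3, 0.0, -3.7]
finger_gap: 0.0156
grip_force: 118.8
```

```bash
python3 -c "
from h import *
go(0.4716,-0.2836,0.0095,0.06)"
```

```text
t 10.38 tcp [ 0.4744 -0.2417  0.0564] F [ 0.3  0.  -3.7] d [  5.3 -41.6  46.9] w [-0.002  0.002 -0.004] grip 118.8193953037262 0.015631708976086865
```

>>> step_arm(
  moves=[
    [[2,-15,5],[0,0,-0.004],10],
    [[5,-30,15],[0,0,-0.004],10],
    [[5,-39,27],[0,0,-0.004],10],
    [[5,-39,35],[0,0,-0.004],10],
    [[5,-39,40],[0,0,-0.004],10],
    [[5,-39,40],[0,0,-0.004],10],
    [[5,-39,40],[0,0,-0.004],10],
  ],
)

```text
clock: 10.97
tcp_pos: [0.4713, -0.2753, 0.0144]
orientation: [-0.001, -0.031, 1.0, 0.001]
wrist_force: [-0.1, -0.2, -3.8]
finger_gap: 0.0156
grip_force: 118.7
```

```bash
python3 -c "
from h import *
go(0.4716,-0.2836,0.009,0.06)"
```

```text
t 10.97 tcp [ 0.4713 -0.2753  0.0144] F [-0.1 -0.2 -3.8] d [ 0.2 -8.3  5.4] w [ 0.002 -0.002  0.003] grip 118.691486120224 0.015620734870796673
```

Position (y -0.275) is fine; lower in small steps until it touches, then release.

>>> step_arm(
  moves=[
    [[0,0,2],[0,0,0],10],
    [[0,0,4],[0,0,0],10],
    [[0,0,5],[0,0,0],10],
    [[0,0,5],[0,0,0],10],
    [[0,0,5],[0,0,0],10],
  ],
)

```text
clock: 11.38
tcp_pos: [0.4719, -0.2769, 0.0104]
orientation: [0.0, -0.031, 1.0, -0.0]
wrist_force: [-0.3, -0.3, -3.5]
finger_gap: 0.0157
grip_force: 118.7
```

>>> step_arm(
  moves=[
    [[0,0,1],[0,0,0],10],
    [[0,0,2],[0,0,0],10],
    [[0,0,2],[0,0,0],10],
    [[0,0,2],[0,0,0],10],
  ],
)

```text
clock: 11.72
tcp_pos: [0.472, -0.2771, 0.0089]
orientation: [0.0, -0.031, 1.0, -0.0]
wrist_force: [-2.0, 1.0, 3.6]
finger_gap: 0.0155
grip_force: 119.8
```

>>> step_arm(
  moves=[
    [[0,0,0],[0,0,0],20],
    [[0,0,0],[0,0,0],26],
    [[0,0,0],[0,0,0],40],
    [[0,0,0],[0,0,0],50],
    [[0,0,0],[0,0,0],50],
    [[0,0,0],[0,0,0],50],
    [[0,0,0],[0,0,0],50],
  ],
)

```text
clock: 12.3
tcp_pos: [0.4718, -0.277, 0.0082]
orientation: [0.0, -0.031, 1.0, 0.0]
wrist_force: [0.3, 0.1, -0.2]
finger_gap: 0.0504
grip_force: 0.0
```

>>> step_arm(
  moves=[
    [[0,0,-10],[0,0,0],50],
    [[0,0,-30],[0,0,0],50],
    [[0,0,-65],[0,0,0],50],
    [[0,0,-100],[0,0,0],50],
    [[0,0,-140],[0,0,0],50],
    [[40,0,-160],[0,0,0],50],
    [[60,0,-170],[0,0,0],50],
    [[60,0,-170],[0,0,0],50],
  ],
)

```text
clock: 12.97
tcp_pos: [0.4099, -0.2813, 0.1824]
orientation: [0.001, -0.03, 1.0, -0.002]
wrist_force: [-0.0, 0.7, -0.9]
finger_gap: 0.05
grip_force: 0.0
```

```bash
python3 -c "
from h import *
a=cv2.cvtColor(snap('scene','s3.png'),cv2.COLOR_RGB2BGR)[120:310,185:435]
cv2.imwrite('pics/b3.png',cv2.resize(a,None,fx=3.1,fy=3.1,interpolation=cv2.INTER_CUBIC))"
```

```text
(no output)
```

View pics/b3.png

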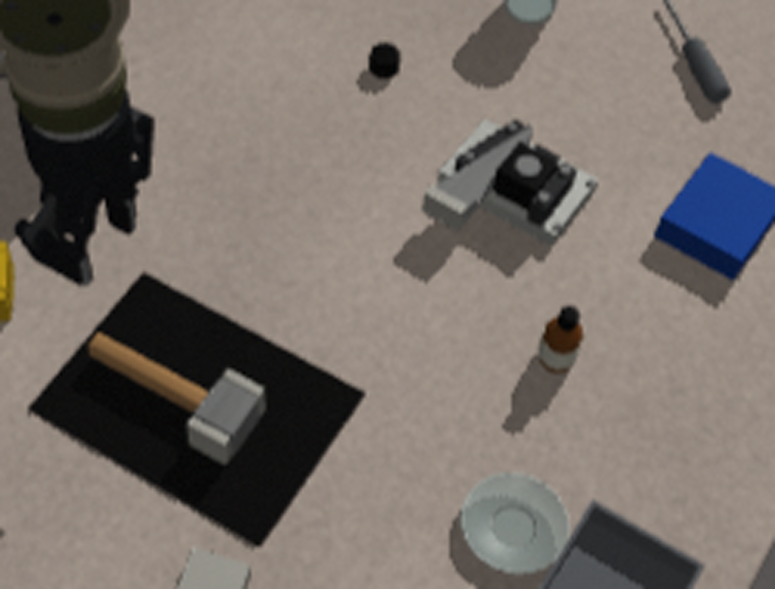

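The mallet lies flat on the mat at (180,395). The wedge is driven in, with its cap at (447,203), the bystanders are where they were, and the gripper is clear.

```bash
python3 -c "
from h import *
print(env.hand_in())"
```

```text
the job is handed in; nothing more can be done
None
```

I drove the wedge in until another tap no longer moved it, laid the mallet back on its mat and handed the job in at about 13 s of the 61 s; one tap reached about 29 N at the wrist (fail limit 34 N, but above the 14–20 N advised), and the hand-in returned no verdict.

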